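Fasten the extension leaf to the drawing board with its cam lock

TASK

Take the flat-blade screwdriver from its wooden stand, fit the blade into the slot of the steel cam disc in the drawing board and turn it gently clockwise until the cam has drawn the loose leaf up tight against the board: firmly clamped, but not forced. Then put the screwdriver back upright in its stand, fully home, and leave everything else on the table where it is; draw the leaf in with the screwdriver only, not by pushing it or the disc with the gripper.

Things in the scene. Friction and masses are not known exactly. Their poses are not given: they have to be found in the camera images.
- board: drawing board, all sizes in mm: fixed plywood slab 30 thick, 186 (x) by 200 (y), lying flat. Origin on the table under the cam disc's axis; x points to the straight edge that the leaf is drawn against, 36 from the origin; z up
- leaf: loose plywood strip 65 (x) by 200 (y) by 30 high lying flat on the table beyond the board's edge, with a steel bolt reaching into the cam; how far the bolt is screwed out (up to 3.6) differs and cannot be seen. Origin: bottom centre of the face that meets the board; x points away from the board. In the board's frame its x is about 38.5 at the start (a gap of 2.2 to 2.8) and 36 when shut
- cam: round steel disc, diameter 42, flush in the board's top (top at z = 30), turning about the vertical. Origin: centre of its top face; x (and -x) along the straight open slot through its centre: 16 long, 5 wide, 8 deep, edges bevelled 0.6. Its hidden spiral grabs the bolt head and stays where it is left.
- slot_floor (a point): middle of the slot's floor, 8 under the disc's top, where the blade's tip bottoms. From the start the disc turns 0.5 to 1.1 rad clockwise (seen from above), differing with the bolt's setting, until the leaf meets the board; play and give of the tool add 0.2 to 0.6 rad. Turning takes about 0.08 N m free, 0.08 to 0.11 while drawing; tight at a steady 0.14 to 0.18; overloaded above 0.22
- driver: big flat-blade screwdriver of 0.16 kg, standing upright in the stand. Origin: centre of the blade's tip; z up along the handle; x along the blade's width. From the tip up: blade 14 wide, 4 thick; round shank diameter 10 up to 66; round collar diameter 38 from 66 to 72; square dark wooden handle 26 by 26 (sides along x and y) from 72 to 132
- driver_handle (a point): centre of the screwdriver's square handle, 102 above the blade's tip
- stand: fixed square wooden block 76 by 76, 72 high, with an upright round hole of diameter 22 through its middle, bevelled 3; the screwdriver's collar rests on its top when home (blade's tip 6 above the table). Origin: centre of its underside
- mug: white mug, diameter 80, 95 high: leave alone. Origin: centre of its foot
- ink: small glass ink jar, diameter 48, 60 high: leave alone. Origin: centre of its foot
- tape: roll of tape lying flat, diameter 90, 24 high: leave alone. Origin: centre of its underside
Mind the look-alikes: they are no part of the job. Of the things that look like the driver, the larger one is meant. What is shaped like the leaf but yellow is not meant.

How it is judged:
By the outcome, as a careful person would: the job done as asked, in the order asked, and still so for the second after the job is handed in, with the robot touching nothing.
It also fails if it takes over 64 s, if anything falls off the work surface, if the arm or the gripper's body presses on something with over 40 N, if the wrist force passes 120 N, or if a joint passes its speed limit or range.

ROBOT

A 6-joint arm with a two-finger parallel gripper is mounted at the origin on the work surface. World frame = base frame: x ahead of the robot, y to its left, z up, the work surface at z = 0. Lengths are in m, angles in rad, forces in N, time in s.
With the tool pointing down it reaches from about 0.25 to 0.775 m from the base axis. Payload 8.9 kg.
Tool frame: the origin (TCP) lies on the centre line of the jaws, within the pads' length; the fingertips stand 22 mm ahead of it and the grasp point (between the pads) lies 3 mm ahead of it; z points along the fingers, y is the line along which they close (so a half turn about z gives the same grasp; the last joint's range is limited). The gripper opens to 85 mm and grips with 20 to 120 N. Pads are 22 mm wide; open, the fingers measure 114 mm over their backs; the gripper's body (76 mm by 85 mm) begins 54 mm behind the grasp point. The pads swing forward as they close: fully open they stand 13 mm farther back than shut.
Start: joints at [1.061, 0.291, -0.153, 1.127, 0, 1.431], TCP at [0.19, 0.489, 0.253] pointing down, gripper open.
Joint ranges: [-2.52, 2.52], [-0.91, 1.74], [-1.3, 1.37], [-1.96, 2.02], [-1.52, 1.47], [-3.14, 3.14]. Speed limits (rad/s): [2.22, 2.22, 2.79, 3.14, 3.14, 3.14].

INTERFACE

Orientations are given as a rotation vector (axis times angle).
In Python, from station import robot gives the robot as it stands.
- The arm moves only by the tool jog_arm, never from a script. Its argument "deltas" is a list of rows, each a list of 3 entries, a list of its own where there are three numbers: the shift along the world's x, y, z in m, then the turn, a rotation vector about the world's x, y, z in rad, then the closure, from 0 (fully open) to 1 (shut). A call has 1 to 10 rows; each row is the pose to reach, as a shift and turn from the pose commanded when the call began; what a row does not reach only later rows make up. A row lasts 1/10 s, in which the tool goes at most 50 mm and 8.59 degrees, less where a joint would pass 70% of its speed; a pose out of reach is approached as far as the arm can. A call with a gripper value outside its range is refused whole. The fingers move at their own pace and stop on an object; the grip force is fixed at half the most. Time passes only in rows, so rows that repeat a pose let the fingers close. It gives the time, the measured TCP pose, the force, the opening and the grip force at its end, in the units of the state.
- robot.sense(): the state, without advancing time (a new reading comes with each control period).
- robot.get_image(name): name is "side" or "top"; returns the picture (384x512x3 uint8, red, green, blue); there is no depth.
- robot.get_calibration(name): a dict with "K" (3x3 intrinsics, pixels), "pose" (4x4, takes a point from camera to world coordinates). Camera axes: x right, y up, looking along -z (the intrinsics and any distortion apply to the point x, -y, -z); pixel columns grow to the right and rows downward; lengths in m; the calibration is good to about 2 mm. A picture is of the moment at which its call begins. get_calibration takes no time and is no camera call.
- robot.finish_job(): hands the job in; it is judged then, once.
The state is a dict: "time": time; "joint_positions": joint angles; "joint_velocities": joint speeds; "joint_torque": joint torques, N m; "ee_pos": TCP position; "tcp_rot": TCP orientation; "wrist_force": force on the tool from outside, world axes, zero at the start; "ft_torque": the same for the moment, N m; "width": finger opening in m; "finger_force": force on a finger pad.
Only numpy, scipy, OpenCV 4.12 (cv2) and the standard library are available. Lean on these libraries where they do the work, as an engineer would, in place of code of your own. Each camera call takes 0.05 s, during which the arm holds its last target. There are 200 camera calls.

## Working session

There is one attempt and no reset: what is moved stays moved. The work goes in short steps, Python scripts to look and compute and a tool call to move; the robot and the scene stay as the last step left them, time stands still between calls to the robot, and variables do not carry over. Pictures are saved under pics/ and viewed, at most 10 in all, crops included, and the job is handed in when it is done.

Besides the shell and the picture viewer there is one more tool, called after "Request:" as a command line: name --argument value ..., lists and objects as JSON in quotes. jog_arm: Moves the arm, as the interface text tells. Its arguments: {"type":"object","properties":{"deltas":{"type":"array"}},"required":["deltas"]}

```bash
mkdir -p pics; cat > h.py <<'E'
import numpy as np,cv2
from station import robot
def pix2w(name,uv,z):
    c=robot.get_calibration(name);K=np.array(c["K"]);T=np.array(c["pose"])
    d=c.get("dist");p=np.linalg.inv(K)@[uv[0],uv[1],1]
    r=T[:3,:3]@np.array([p[0],-p[1],-p[2]]);o=T[:3,3]
    return o+r*(z-o[2])/r[2]
def w2pix(name,P):
    c=robot.get_calibration(name);K=np.array(c["K"]);T=np.array(c["pose"])
    q=T[:3,:3].T@(np.array(P)-T[:3,3]);q=K@[q[0],-q[1],-q[2]];return q[:2]/q[2]
def snap(name,f,box=None,s=1):
    im=robot.get_image(name)[:,:,::-1]
    cv2.imwrite("pics/raw_"+f,im)
    if box: im=im[box[1]:box[3],box[0]:box[2]]
    cv2.imwrite("pics/"+f,cv2.resize(im,None,fx=s,fy=s,interpolation=cv2.INTER_CUBIC))
E
python3 - <<'E'
from h import *
snap("top","t0.png",None,1.5);snap("side","s0.png",None,1.5)
for n in("top","side"):print(robot.get_calibration(n))
s=robot.sense();print(s)
E
```

```text
{'K': array([[452.94189359,   0.        , 254.72797382],
       [  0.        , 452.94189359, 186.93602701],
       [  0.        ,   0.        ,   1.        ]]), 'pose': array([[ 0.01059606,  0.99393527, -0.10945503,  0.46484186],
       [-0.99990233,  0.01152955,  0.00789914,  0.01783083],
       [ 0.0091132 ,  0.10936064,  0.99396036,  1.13647896],
       [ 0.        ,  0.        ,  0.        ,  1.        ]])}
{'K': array([[352.48273307,   0.        , 255.62440977],
       [  0.        , 352.48273307, 188.84050384],
       [  0.        ,   0.        ,   1.        ]]), 'pose': array([[-0.83566775,  0.40233524, -0.37387934,  0.2947955 ],
       [-0.54918683, -0.60306087,  0.5785425 ,  0.49302183],
       [ 0.00729603,  0.68879892,  0.72491573,  0.73093202],
       [ 0.        ,  0.        ,  0.        ,  1.        ]])}
{'time': 0.1, 'joint_positions': array([ 1.06069361e+00,  2.91221457e-01, -1.54052626e-01,  1.12666832e+00,
       -8.72596628e-06,  1.43150125e+00]), 'joint_velocities': array([-6.18571073e-04, -1.71692656e-03,  1.50201290e-03,  1.48669048e-04,
        7.36185698e-04,  8.24927716e-05]), 'joint_torque': array([ 1.72880846e-03, -5.37976635e+01,  3.31919718e+01,  9.24285734e-03,
       -1.71461979e-04, -1.02535870e-05]), 'ee_pos': array([0.1900643 , 0.48900594, 0.25279033]), 'tcp_rot': array([-5.79066046e-01, -3.08740000e+00,  1.71036332e-03]), 'wrist_force': array([-0.94087043, -0.10709693, -0.7944087 ]), 'ft_torque': array([-0.00886482, -0.0333766 , -0.01541879]), 'finger_force': 0.0, 'width': 0.08555927665366476}
```

View pics/t0.png

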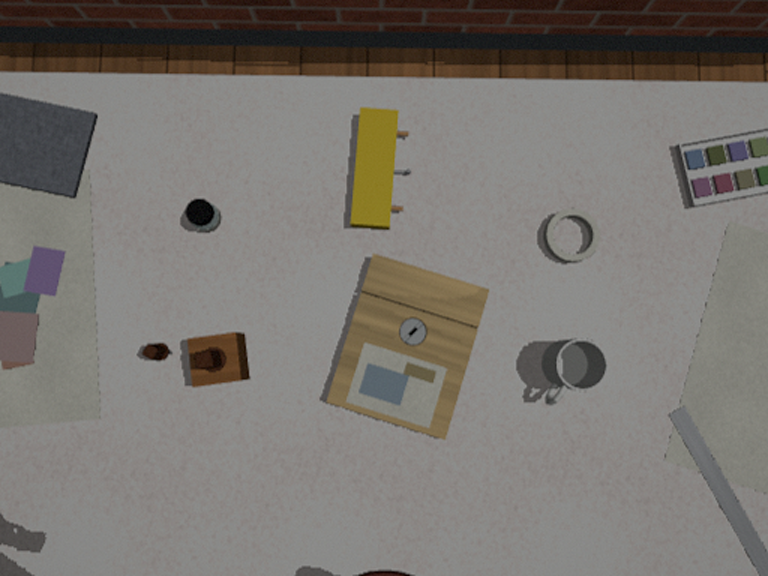

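View pics/s0.png

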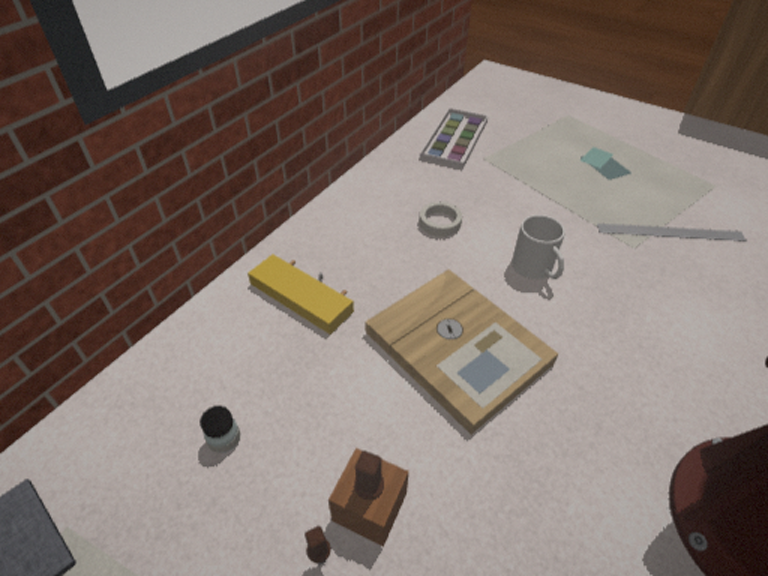

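```bash
python3 - <<'E'
from h import *
a=cv2.imread("pics/raw_t0.png")
A=cv2.resize(a[210:270,85:175],(0,0),fx=8,fy=8,interpolation=cv2.INTER_CUBIC)[:,:720]
A=np.clip(A*1.7,0,255).astype(np.uint8)
cv2.imwrite("pics/c1.png",A)
B=cv2.resize(a[160:300,210:335],(0,0),fx=4,fy=4,interpolation=cv2.INTER_CUBIC)
C=cv2.resize(a[205:237,258:292],(0,0),fx=8.5,fy=8.5,interpolation=cv2.INTER_CUBIC)
o=np.zeros((560,800,3),np.uint8);o[:560,:500]=B;o[:272,505:794]=C
cv2.imwrite("pics/c2.png",o)
E
```

```text
(no output)
```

View pics/c1.png

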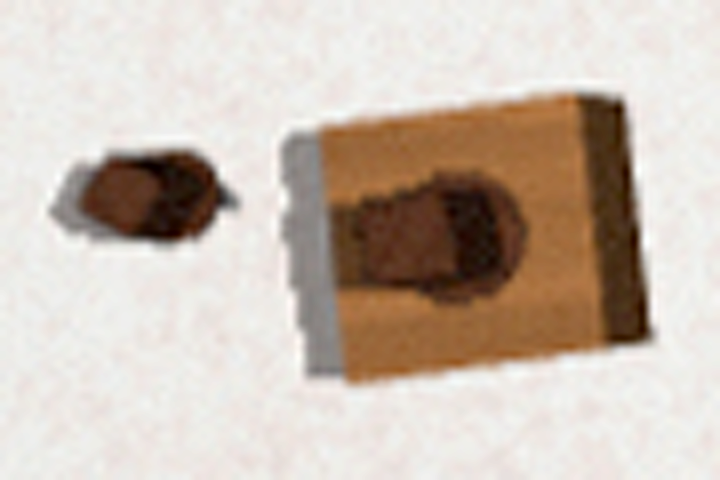

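View pics/c2.png

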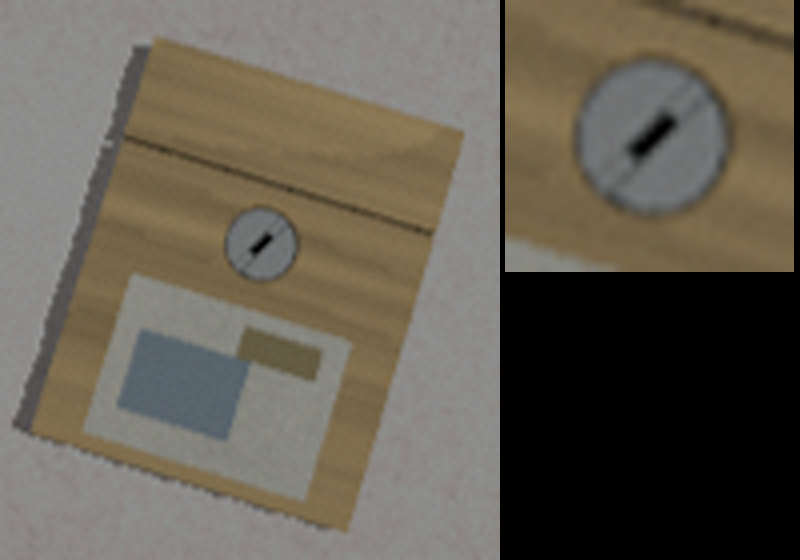

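```bash
python3 - <<'E'
from h import *
f1=lambda u,v:(85+(u+.5)/8-.5,210+(v+.5)/8-.5)
f2=lambda u,v:(210+(u+.5)/4-.5,160+(v+.5)/4-.5)
f3=lambda u,v:(258+(u-505+.5)/8.5-.5,205+(v+.5)/8.5-.5)
def g(f,pts,z):
    P=np.array([pix2w("top",f(*p),z) for p in pts])[:,:2]
    print((P*1000).round(1).tolist(),"ctr",(P.mean(0)*1000).round(1));
    E=np.roll(P,-1,0)-P
    print(" len",(np.linalg.norm(E,axis=1)*1000).round(1),"ang",np.degrees(np.arctan2(E[:,1],E[:,0])).round(1));return P
print("stand");g(f1,[(318,128),(580,95),(607,343),(348,383)],.072)
print("handle");g(f1,[(362,202),(450,192),(455,276),(365,284)],.138)
print("collar");g(f1,[(475,238)],.078)
print("board+leaf");g(f2,[(155,38),(463,132),(348,530),(30,430)],.03)
print("seam");g(f2,[(123,136),(432,233)],.03)
print("cam");g(f2,[(262,244)],.03);g(f3,[(652,135)],.03)
print("slot");g(f3,[(632,158),(676,115)],.03);g(f3,[(607,198),(697,80)],.03)
E
```

```text
stand
[[487.7, 313.1], [498.2, 237.1], [426.5, 226.8], [414.2, 301.3]] ctr [456.6 269.6]
 len [76.7 72.5 75.5 74.5] ang [ -82.2 -171.8   99.3    9.1]
handle
[[466.3, 281.9], [469.3, 258.0], [446.5, 255.8], [444.1, 280.2]] ctr [456.5 269. ]
 len [24.1 22.9 24.5 22.3] ang [ -82.9 -174.4   95.7    4.4]
collar
[[456.4, 264.8]] ctr [456.4 264.8]
 len [0.] ang [0.]
board+leaf
[[630.7, 25.2], [574.6, -164.7], [334.1, -94.1], [391.3, 97.6]] ctr [482.7 -34. ]
 len [198.  250.7 200.1 250.1] ang [-106.5  163.6   73.4  -16.8]
seam
[[569.8, 44.1], [512.5, -145.4]] ctr [541.1 -50.7]
 len [197.9 197.9] ang [-106.8   73.2]
cam
[[504.6, -41.6]] ctr [504.6 -41.6]
 len [0.] ang [0.]
[[505.1, -40.9]] ctr [505.1 -40.9]
 len [0.] ang [0.]
slot
[[498.4, -35.2], [510.9, -47.8]] ctr [504.6 -41.5]
 len [17.7 17.7] ang [-45.3 134.7]
[[486.9, -28.1], [521.0, -53.8]] ctr [503.9 -40.9]
 len [42.6 42.6] ang [-37. 143.]
```

```bash
python3 - <<'E'
from h import *
a=cv2.cvtColor(cv2.imread("pics/raw_t0.png"),cv2.COLOR_BGR2GRAY).astype(float)
# slot: darkness weighted moments inside radius 6px of cam centre
v,u=np.mgrid[205:238,258:293]
c=np.array(w2pix("top",[.505,-.041,.03]));print("cam px",c)
w=np.clip(100-a[205:238,258:293],0,None)*(np.hypot(u-c[0],v-c[1])<6.5)
P=np.array([pix2w("top",(x,y),.03)[:2] for x,y in zip(u[w>0],v[w>0])])*1000;W=w[w>0]
m=(P*W[:,None]).sum(0)/W.sum();C=np.cov(P.T,aweights=W);l,V=np.linalg.eigh(C)
print("slot",m,np.degrees(np.arctan2(V[1,1],V[0,1])),np.sqrt(l*12))
# disc: bright low-saturation blob
b=cv2.imread("pics/raw_t0.png").astype(int);s=b.max(2)-b.min(2)
k=((s[205:238,258:293]<22)&(np.hypot(u-c[0],v-c[1])<12)).astype(np.uint8)
P=np.array([pix2w("top",(x,y),.03)[:2] for x,y in zip(u[k>0],v[k>0])])*1000
print("disc",P.mean(0),"diam",P.max(0)-P.min(0))
E
```

```text
cam px [274.88791741 220.4637205 ]
slot [504.57252108 -40.97567639] 135.28356151434923 [ 5.75065718 16.94413456]
disc [504.57661767 -40.61719776] diam [41.50585748 41.53625926]
```

Request:
jog_arm --deltas '[[[0.05,-0.04,0.0],[0,0,0.149],0.3],[[0.09,-0.08,0.0],[0,0,0.298],0.3],[[0.13,-0.12,0.0],[0,0,0.447],0.3],[[0.17,-0.15,0.0],[0,0,0.596],0.3],[[0.21,-0.18,0],[0,0,0.745],0.3],[[0.24,-0.2,0],[0,0,0.894],0.3],[[0.267,-0.22,0],[0,0,1.043],0.3],[[0.267,-0.22,0],[0,0,1.19],0.3],[[0.267,-0.22,0],[0,0,1.34],0.3],[[0.267,-0.22,0],[0,0,1.49],0.3]]'

```text
time: 1.1
ee_pos: [0.4579, 0.2682, 0.2527]
tcp_rot: [1.527, -2.744, -0.0]
wrist_force: [0.1, 1.0, -0.7]
width: 0.0598
finger_force: 0.0
```

Request:
jog_arm --deltas '[[[-0.001,0.0005,0],[0,0,0.149],0.3],[[-0.001,0.0005,-0.01],[0,0,0.298],0.3],[[-0.001,0.0005,-0.02],[0,0,0.447],0.3],[[-0.001,0.0005,-0.03],[0,0,0.59],0.3],[[-0.001,0.0005,-0.05],[0,0,0.59],0.3],[[-0.001,0.0005,-0.06],[0,0,0.59],0.3]]'

```text
time: 1.7
ee_pos: [0.4555, 0.2695, 0.1917]
tcp_rot: [2.254, -2.186, -0.001]
wrist_force: [-0.5, 0.1, 0.2]
width: 0.0597
finger_force: 0.0
```

```bash
cat >> h.py <<'E'
from scipy.spatial.transform import Rotation as Ro
def st():
    s=robot.sense();R=Ro.from_rotvec(s["tcp_rot"]).as_matrix()
    print("t %.2f"%s["time"],"p",s["ee_pos"].round(4),"psi %.2f"%np.degrees(np.arctan2(R[1,1],R[0,1])),"z",R[:,2].round(4),"F",s["wrist_force"].round(2),"M",s["ft_torque"].round(3),"q6 %.2f"%s["joint_positions"][5],"w",s["width"].round(4));return s,R
E
python3 - <<'E'
from h import *
st()
snap("side","s1.png",(200,270,300,370),5)
snap("top","t1.png",(85,200,175,280),6)
a=cv2.imread("pics/s1.png");b=cv2.imread("pics/t1.png")
o=np.zeros((500,800,3),np.uint8);o[:,:400]=a[:,50:450];b=np.clip(b*1.5,0,255)[:,100:500];o[:480,400:]=b;cv2.imwrite("pics/c3.png",o)
E
```

```text
Traceback (most recent call last):
  File "h.py", line 19, in st
    print("t %.2f"%s["time"],"p",s["ee_pos"].round(4),"psi %.2f"%np.degrees(np.arctan2(R[1,1],R[0,1])),"z",R[:,2].round(4),"F",s["wrist_force"].round(2),"M",s["ft_torque"].round(3),"q6 %.2f"%s["joint_positions"][5],"w",s["width"].round(4));return s,R
                                                                                                                                                                                                                           ^^^^^^^^^^^^^^^^
AttributeError: 'float' object has no attribute 'round'
```

```bash
sed -i 's/s\["width"\].round(4)/round(s["width"],4)/' h.py
```

Request:
jog_arm --deltas '[[[0.0005,0,-0.03],[0,0,0],0.3],[[0.0005,0,-0.05],[0,0,0],0.3],[[0.0005,0,-0.07],[0,0,0],0.3],[[0.0005,0,-0.082],[0,0,0],0.3],[[0.0005,0,-0.082],[0,0,0],0.6],[[0.0005,0,-0.082],[0,0,0],1],[[0.0005,0,-0.082],[0,0,0],1],[[0.0005,0,-0.082],[0,0,0],1],[[0.0005,0,-0.082],[0,0,0],1]]'

```text
time: 2.6
ee_pos: [0.4573, 0.2701, 0.1122]
tcp_rot: [-2.255, 2.186, -0.001]
wrist_force: [0.4, 1.1, 5.7]
width: 0.0253
finger_force: 59.2
```

```bash
python3 -c "
from h import *
st()"
```

```text
t 2.60 p [0.4573 0.2701 0.1122] psi -178.22 z [ 1.5e-03  7.0e-04 -1.0e+00] F [0.36 1.1  5.69] M [0.006 0.118 0.02 ] q6 -1.21 w 0.0253
```

Request:
jog_arm --deltas '[[[0,0,0.01],[0,0,0],1],[[0,0,0.03],[0,0,0],1],[[0,0,0.06],[0,0,0],1],[[0,0,0.09],[0,0,0],1],[[0,0,0.115],[0,0,0],1],[[0.02,-0.05,0.12],[0,0,0],1],[[0.03,-0.09,0.12],[0,0,0],1],[[0.03,-0.1,0.12],[0,0,0],1],[[0.03,-0.1,0.12],[0,0,0],1]]'

```text
time: 3.5
ee_pos: [0.4867, 0.1684, 0.2318]
tcp_rot: [2.252, -2.19, -0.0]
wrist_force: [-0.6, -0.0, -2.2]
width: 0.0254
finger_force: 59.2
```

```bash
python3 - <<'E'
from h import *
s,R=st()
p=s["ee_pos"]; c=w2pix("side",p-[0,0,.105]);print("tip px",c)
x,y=c.astype(int)
snap("side","s2.png",(x-45,y-45,x+45,y+30),8)
E
```

```text
t 3.50 p [0.4867 0.1684 0.2318] psi -178.38 z [-1.e-04 -1.e-04 -1.e+00] F [-0.64 -0.02 -2.24] M [0.02  0.047 0.006] q6 -1.41 w 0.0254
tip px [262.43722186 261.16003403]
```

View pics/s2.png

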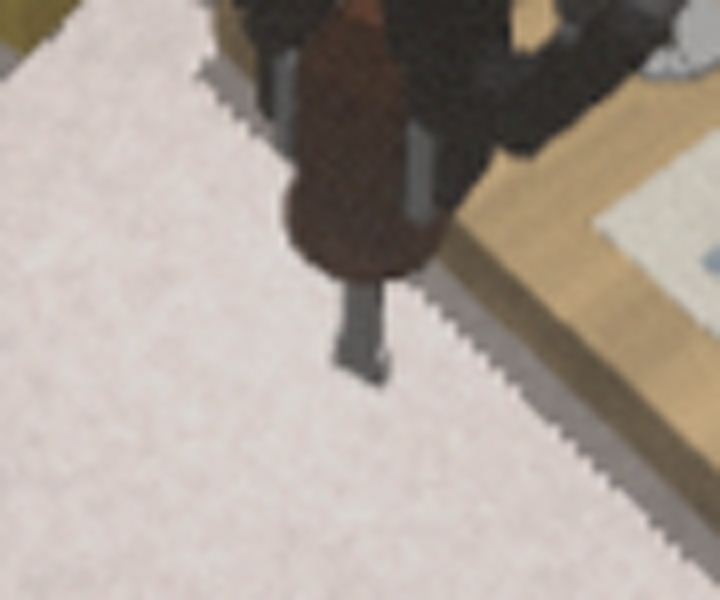

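```bash
python3 - <<'E'
from h import *
s,R=st();p=s["ee_pos"]-[0,0,.105]
for th in (1.6,91.6):
  d=np.array([np.cos(np.radians(th)),np.sin(np.radians(th)),0])*.007
  print(th,(w2pix("side",p+d)-w2pix("side",p-d))*8)
for dz in(0,-.003,-.006): print(dz,((w2pix("side",p+[0,0,dz])-[217,216])*8).round(1))
print(((w2pix("side",p+[0.003,0,0])-[217,216])*8).round(1),((w2pix("side",p+[0,.003,0])-[217,216])*8).round(1))
E
```

```text
t 3.55 p [0.4866 0.1695 0.2317] psi -178.32 z [-1.e-04  4.e-04 -1.e+00] F [-0.49 -0.01 -1.49] M [ 0.061  0.029 -0.013] q6 -1.41 w 0.0252
1.6 [-48.56763325 -26.01273972]
91.6 [-29.15538601  41.67512819]
0 [361.6 365.1]
-0.003 [361.3 371.7]
-0.006 [361.1 378.1]
[351.4 359.3] [355.  373.9]
```

Request:
jog_arm --deltas '[[[0.004,-0.04,0],[0,0,-0.14],1],[[0.008,-0.08,0],[0,0,-0.28],1],[[0.012,-0.12,0],[0,0,-0.42],1],[[0.016,-0.16,0],[0,0,-0.56],1],[[0.019,-0.2,0],[0,0,-0.68],1],[[0.019,-0.21,-0.02],[0,0,-0.808],1],[[0.019,-0.21,-0.05],[0,0,-0.808],1],[[0.019,-0.21,-0.075],[0,0,-0.808],1],[[0.019,-0.21,-0.081],[0,0,-0.808],1],[[0.019,-0.21,-0.081],[0,0,-0.808],1]]'

```text
time: 4.55
ee_pos: [0.5053, -0.0391, 0.15]
tcp_rot: [1.216, -2.895, -0.002]
wrist_force: [-0.0, 0.9, -0.1]
width: 0.0253
finger_force: 59.2
```

```bash
python3 - <<'E'
from h import *
s,R=st()
p=s["ee_pos"]; c=w2pix("side",[.505,-.041,.035]);print(c)
x,y=c.astype(int);print(x,y)
snap("side","s3.png",(x-35,y-40,x+35,y+20),10)
b=(x-35,y-40)
f=lambda P:((w2pix("side",P)-b+.5)*10-.5).round(0)
print("disc ctr",f([.505,-.041,.03]),"pred tip",f(p-[0,0,.105]),f(p-[0,0,.109]))
print("dx",f([.506,-.041,.03])-f([.505,-.041,.03]),"10dy",f([.505,-.031,.03])-f([.505,-.041,.03]),"10dz",f([.505,-.041,.04])-f([.505,-.041,.03]))
E
```

```text
t 4.55 p [ 0.5053 -0.0391  0.15  ] psi 135.56 z [-1.7e-03  6.0e-04 -1.0e+00] F [-0.01  0.87 -0.1 ] M [ 0.    -0.027  0.039] q6 -1.02 w 0.0253
[300.09348619 217.58200059]
300 217
disc ctr [353. 423.] pred tip [355. 390.] [353. 400.]
dx [-3. -2.] 10dy [-18.  26.] 10dz [  4. -25.]
```

View pics/s3.png

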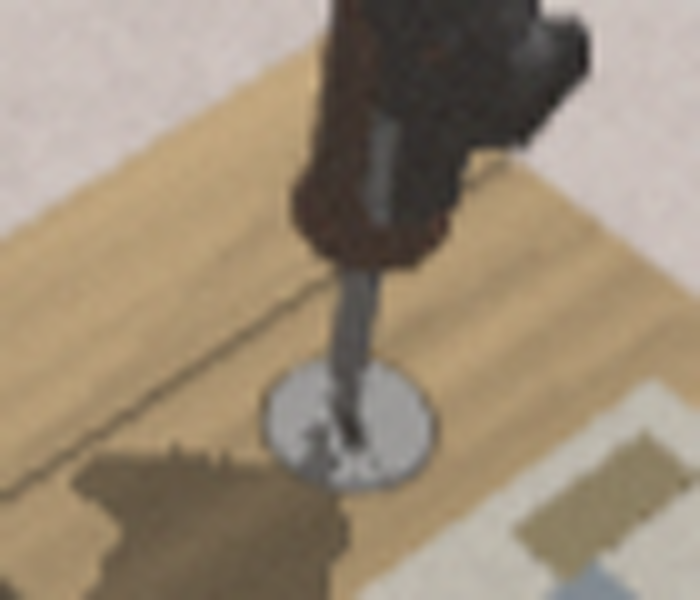

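Request:
jog_arm --deltas '[[[0,0,-0.003],[0,0,0],1],[[0,0,-0.006],[0,0,0],1],[[0,0,-0.008],[0,0,0],1],[[0,0,-0.01],[0,0,0],1]]'

```text
time: 5.0
ee_pos: [0.5059, -0.0402, 0.1404]
tcp_rot: [-1.214, 2.897, -0.0]
wrist_force: [0.9, 0.6, -1.6]
width: 0.0254
finger_force: 59.2
```

Request:
jog_arm --deltas '[[[0,0,-0.001],[0,0,0],1],[[0,0,-0.002],[0,0,0],1],[[0,0,-0.003],[0,0,0],1]]'

```text
time: 5.3
ee_pos: [0.5058, -0.0402, 0.1373]
tcp_rot: [-1.214, 2.897, -0.0]
wrist_force: [-0.6, -0.6, -1.6]
width: 0.0255
finger_force: 59.2
```

```bash
python3 -c "
from h import *
st()"
```

```text
t 5.30 p [ 0.5058 -0.0402  0.1373] psi 135.48 z [ 1.e-04  0.e+00 -1.e+00] F [-0.61 -0.56 -1.61] M [-0.033  0.005  0.019] q6 -1.02 w 0.0255
```

Request:
jog_arm --deltas '[[[0,0,-0.001],[0,0,0],1],[[0,0,-0.002],[0,0,0],1]]'

```text
time: 5.5
ee_pos: [0.506, -0.0402, 0.1357]
tcp_rot: [-1.214, 2.897, -0.001]
wrist_force: [-2.0, 0.9, 13.5]
width: 0.0255
finger_force: 61.1
```

Request:
jog_arm --deltas '[[[0,0,-0.001],[0,0,0],1],[[0,0,-0.002],[0,0,0],1]]'

```text
time: 5.7
ee_pos: [0.5062, -0.0402, 0.1352]
tcp_rot: [-1.214, 2.896, -0.001]
wrist_force: [-8.4, 2.7, 32.2]
width: 0.0254
finger_force: 63.4
```

```bash
python3 -c "
from h import *
st()"
```

```text
t 5.70 p [ 0.5062 -0.0402  0.1352] psi 135.49 z [ 1.8e-03 -2.0e-04 -1.0e+00] F [-8.37  2.74 32.15] M [0.61  2.346 0.044] q6 -1.02 w 0.0254
```

Request:
jog_arm --deltas '[[[0,0,0.002],[0,0,0],1],[[-0.0005,0.0002,0.002],[0,0,0],1],[[-0.001,0.0003,0.002],[0,0,0],1],[[-0.001,0.0003,0.001],[0,0,0],1]]'

```text
time: 6.1
ee_pos: [0.506, -0.0402, 0.1355]
tcp_rot: [-1.213, 2.895, -0.003]
wrist_force: [-3.2, 0.4, 22.8]
width: 0.0253
finger_force: 62.3
```

```bash
python3 -c "
from h import *
st()"
```

```text
t 6.10 p [ 0.506  -0.0402  0.1355] psi 135.48 z [ 3.e-03 -7.e-04 -1.e+00] F [-3.17  0.4  22.83] M [ 0.182  0.812 -0.029] q6 -1.02 w 0.0253
```

Request:
jog_arm --deltas '[[[0,0,0.004],[0,0,0],1],[[0,0,0.004],[0,0,0],1],[[0,0,0.003],[0,0,0],1],[[0,0,0.002],[0,0,0],1],[[0,0,0.001],[0,0,0],1]]'

```text
time: 6.6
ee_pos: [0.5047, -0.0398, 0.1355]
tcp_rot: [-1.214, 2.897, 0.0]
wrist_force: [-3.6, 0.4, 14.0]
width: 0.0252
finger_force: 61.2
```

```bash
python3 -c "
from h import *
st()"
```

```text
t 6.60 p [ 0.5047 -0.0398  0.1355] psi 135.48 z [ 0.  0. -1.] F [-3.56  0.4  14.  ] M [ 0.287  0.995 -0.016] q6 -1.02 w 0.0252
```

Request:
jog_arm --deltas '[[[-0.0004,0,0],[0,0,0],1],[[-0.0008,0,0],[0,0,0],1],[[-0.0012,0,0],[0,0,0],1],[[-0.0012,0,0],[0,0,0],1]]'

```text
time: 7.0
ee_pos: [0.5042, -0.0399, 0.1358]
tcp_rot: [-1.214, 2.896, -0.001]
wrist_force: [-0.5, 0.8, 4.7]
width: 0.0251
finger_force: 60.2
```

```bash
python3 -c "
from h import *
st()"
```

```text
t 7.00 p [ 0.5042 -0.0399  0.1358] psi 135.49 z [ 0.0015  0.     -1.    ] F [-0.52  0.83  4.75] M [0.205 0.    0.014] q6 -1.02 w 0.0251
```

```bash
python3 - <<'E'
from h import *
a=cv2.imread("pics/raw_t0.png")[208:234,262:288]
cv2.imwrite("pics/c4.png",cv2.resize(np.clip(a*1.6,0,255).astype(np.uint8),(0,0),fx=20,fy=20,interpolation=cv2.INTER_NEAREST))
print(cv2.cvtColor(a,cv2.COLOR_BGR2GRAY)[6:19,6:20])
E
```

```text
[[ 86  87 104 113 113 113 114 113 116 115 116 101  92  83]
 [ 81 103 113 116 116 113 114 113 114 116 107 105 115  91]
 [ 95 112 115 113 114 112 115 116 115 107 108 115 107  98]
 [112 113 115 114 115 112 114 116 101 106 117 110  96 105]
 [111 114 114 113 115 113 118 102  62  74 103  99 106 115]
 [116 114 114 115 116 120 103  62  16  14  86 107 113 114]
 [115 113 115 116 118 104  62  18   0  64 103 114 113 115]
 [114 115 112 117 101  57  19   0  65 107 117 115 114 116]
 [115 117 114 109  68  13   0  67 104 115 116 114 114 112]
 [116 114 108 108  97  49  66 105 117 115 114 114 116 112]
 [115 109 106 115 111  83 105 115 115 114 113 115 115 116]
 [103 109 111 107  97 106 114 116 114 113 116 113 116 118]
 [ 86 111 110  98 104 115 114 116 117 114 115 115 117 104]]
```

View pics/c4.png

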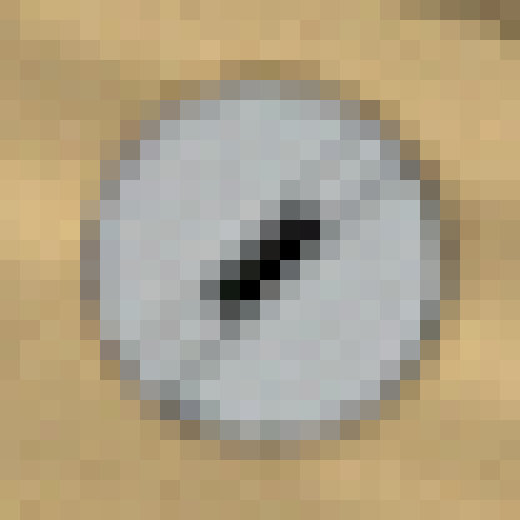

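Request:
jog_arm --deltas '[[[0.0005,-0.0013,0.002],[0,0,0],1],[[0.0005,-0.0013,0.002],[0,0,0],1],[[0.0005,-0.0013,0.0005],[0,0,0],1],[[0.0005,-0.0013,-0.0006],[0,0,0],1],[[0.0007,-0.0011,-0.0006],[0,0,0],1],[[0.0009,-0.0009,-0.0006],[0,0,0],1],[[0.0011,-0.0007,-0.0006],[0,0,0],1]]'

```text
time: 7.7
ee_pos: [0.5043, -0.0407, 0.1346]
tcp_rot: [1.214, -2.897, 0.0]
wrist_force: [-1.3, -0.3, -1.9]
width: 0.0256
finger_force: 59.4
```

```bash
python3 -c "
from h import *
st()"
```

```text
t 7.70 p [ 0.5043 -0.0407  0.1346] psi 135.48 z [-8.e-04 -3.e-04 -1.e+00] F [-1.28 -0.33 -1.93] M [-0.336  0.339  0.036] q6 -1.02 w 0.0256
```

Request:
jog_arm --deltas '[[[0,0,-0.001],[0,0,0],1],[[0,0,-0.002],[0,0,0],1],[[0,0,-0.003],[0,0,0],1],[[0,0,-0.004],[0,0,0],1]]'

```text
time: 8.1
ee_pos: [0.5044, -0.0408, 0.1306]
tcp_rot: [1.214, -2.897, 0.001]
wrist_force: [-2.9, -3.4, 0.9]
width: 0.025
finger_force: 59.4
```

```bash
python3 -c "
from h import *
st()"
```

```text
t 8.10 p [ 0.5044 -0.0408  0.1306] psi 135.47 z [-4.e-04 -5.e-04 -1.e+00] F [-2.88 -3.36  0.89] M [-0.795  0.835 -0.022] q6 -1.02 w 0.025
```

Request:
jog_arm --deltas '[[[-0.0004,-0.0004,-0.001],[0,0,0],1],[[-0.0004,-0.0004,-0.0018],[0,0,0],1],[[-0.0004,-0.0004,-0.0026],[0,0,0],1],[[-0.0004,-0.0004,-0.0026],[0,0,0],1]]'

```text
time: 8.5
ee_pos: [0.5042, -0.041, 0.1281]
tcp_rot: [1.214, -2.897, 0.0]
wrist_force: [-2.1, -0.7, 1.2]
width: 0.0255
finger_force: 59.6
```

```bash
python3 -c "
from h import *
st()"
```

```text
t 8.50 p [ 0.5042 -0.041   0.1281] psi 135.48 z [-0.e+00 -2.e-04 -1.e+00] F [-2.09 -0.69  1.2 ] M [-0.717  0.628  0.032] q6 -1.02 w 0.0255
```

Request:
jog_arm --deltas '[[[0,0,0],[0,0,-0.05],1],[[0,0,0],[0,0,-0.1],1],[[0,0,0],[0,0,-0.15],1],[[0,0,0],[0,0,-0.2],1],[[0,0,0],[0,0,-0.25],1],[[0,0,0],[0,0,-0.3],1],[[0,0,0],[0,0,-0.3],1]]'

```text
time: 9.2
ee_pos: [0.5036, -0.0407, 0.1281]
tcp_rot: [0.767, -3.046, -0.001]
wrist_force: [-5.0, -1.7, 4.7]
width: 0.0254
finger_force: 60.0
```

```bash
python3 -c "
from h import *
st()"
```

```text
t 9.20 p [ 0.5036 -0.0407  0.1281] psi 118.26 z [-1.2e-03  4.0e-04 -1.0e+00] F [-5.05 -1.7   4.73] M [-0.319  1.529  0.042] q6 -0.72 w 0.0254
```

Request:
jog_arm --deltas '[[[-0.0003,0,0],[0,0,-0.05],1],[[-0.0005,-0.0001,0],[0,0,-0.1],1],[[-0.0005,-0.0001,0],[0,0,-0.15],1],[[-0.0005,-0.0001,0],[0,0,-0.2],1],[[-0.0005,-0.0001,0],[0,0,-0.2],1]]'

```text
time: 9.7
ee_pos: [0.5034, -0.0405, 0.1281]
tcp_rot: [0.461, -3.107, -0.002]
wrist_force: [-5.1, 1.1, 4.5]
width: 0.0251
finger_force: 60.0
```

```bash
python3 -c "
from h import *
st();robot.get_image('side');st();robot.get_image('side');st()"
```

```text
t 9.70 p [ 0.5034 -0.0405  0.1281] psi 106.88 z [-6.0e-04  1.1e-03 -1.0e+00] F [-5.12  1.08  4.46] M [0.342 1.395 0.062] q6 -0.52 w 0.0251
t 9.75 p [ 0.5034 -0.0405  0.1281] psi 106.97 z [-6.0e-04  1.1e-03 -1.0e+00] F [-5.1   1.68  4.52] M [0.475 1.423 0.026] q6 -0.52 w 0.0254
t 9.80 p [ 0.5034 -0.0406  0.1281] psi 106.98 z [-6.0e-04  1.1e-03 -1.0e+00] F [-5.11  2.04  4.8 ] M [0.505 1.448 0.071] q6 -0.52 w 0.0253
```

```bash
cat >> h.py <<'E'
def avg(n=6):
    M=[];F=[]
    for i in range(n):
        s=robot.sense();M.append(s["ft_torque"]);F.append(s["wrist_force"]);robot.get_image("side")
    M=np.array(M);F=np.array(F);st();print("avg F",F.mean(0).round(2),"M",M.mean(0).round(3),"Mz",M[:,2].round(3))
E
```

Request:
jog_arm --deltas '[[[-0.0003,0.0002,0],[0,0,-0.05],1],[[-0.0006,0.0002,0],[0,0,-0.1],1],[[-0.0006,0.0002,0],[0,0,-0.15],1],[[-0.0006,0.0002,0],[0,0,-0.2],1]]'

```text
time: 10.2
ee_pos: [0.5031, -0.0402, 0.1281]
tcp_rot: [-0.148, 3.138, 0.002]
wrist_force: [-3.0, 3.6, 3.4]
width: 0.0255
finger_force: 59.9
```

```bash
python3 -c "
from h import *
avg()"
```

```text
t 10.50 p [ 0.5031 -0.0403  0.1281] psi 95.54 z [ 1.0e-04  1.3e-03 -1.0e+00] F [-4.19  3.99  4.49] M [1.171 1.011 0.064] q6 -0.32 w 0.0251
avg F [-3.13  3.47  3.83] M [1.039 1.064 0.054] Mz [ 0.133  0.069  0.092  0.022 -0.023  0.031]
```

Request:
jog_arm --deltas '[[[-0.0002,0.0003,0],[0,0,-0.05],1],[[-0.0003,0.0005,0],[0,0,-0.1],1],[[-0.0003,0.0005,0],[0,0,-0.15],1]]'

```text
time: 10.8
ee_pos: [0.5031, -0.0399, 0.1281]
tcp_rot: [0.087, 3.14, 0.002]
wrist_force: [-1.3, 3.4, 2.7]
width: 0.0252
finger_force: 59.9
```

```bash
python3 -c "
from h import *
avg(5)"
```

```text
t 11.05 p [ 0.503  -0.04    0.1281] psi 86.93 z [ 4.e-04  9.e-04 -1.e+00] F [-1.87  5.1   3.73] M [1.486 0.628 0.102] q6 -0.17 w 0.0255
avg F [-2.38  3.67  2.69] M [1.222 0.741 0.065] Mz [0.146 0.06  0.004 0.048 0.069]
```

Request:
jog_arm --deltas '[[[0,0,0],[0,0,-0.04],1],[[0,0,0],[0,0,-0.08],1],[[0,0,0],[0,0,-0.12],1]]'

```text
time: 11.35
ee_pos: [0.5031, -0.0398, 0.1281]
tcp_rot: [0.275, 3.129, 0.002]
wrist_force: [-2.2, 5.9, 2.0]
width: 0.0256
finger_force: 59.7
```

```bash
python3 -c "
from h import *
avg(5)"
```

```text
t 11.60 p [ 0.5031 -0.0398  0.1281] psi 80.06 z [ 6.0e-04  1.3e-03 -1.0e+00] F [-0.97  5.82  2.1 ] M [1.676 0.613 0.068] q6 -0.05 w 0.0256
avg F [-1.84  5.49  2.34] M [1.649 0.565 0.095] Mz [0.09  0.127 0.089 0.052 0.117]
```

Request:
jog_arm --deltas '[[[0,0.0003,0],[0,0,-0.04],1],[[-0.0001,0.0006,0],[0,0,-0.08],1]]'

```text
time: 11.8
ee_pos: [0.5031, -0.0395, 0.1281]
tcp_rot: [0.4, 3.115, 0.001]
wrist_force: [-1.9, 3.8, 1.8]
width: 0.0254
finger_force: 59.8
```

```bash
python3 -c "
from h import *
avg(6)"
```

```text
t 12.10 p [ 0.5031 -0.0395  0.1282] psi 75.45 z [ 7.e-04  6.e-04 -1.e+00] F [-0.77  5.    0.94] M [1.552 0.246 0.102] q6 0.03 w 0.0254
avg F [-0.94  4.39  1.76] M [1.415 0.331 0.072] Mz [0.092 0.05  0.105 0.066 0.056 0.065]
```

Request:
jog_arm --deltas '[[[0,0,0],[0,0,-0.04],1],[[0,0,0],[0,0,-0.08],1]]'

```text
time: 12.3
ee_pos: [0.5031, -0.0394, 0.1281]
tcp_rot: [0.524, 3.097, 0.002]
wrist_force: [-0.9, 5.9, 1.5]
width: 0.0255
finger_force: 59.6
```

```bash
python3 -c "
from h import *
avg(6)
snap('side','s5.png')"
```

```text
t 12.60 p [ 0.5031 -0.0394  0.1282] psi 70.87 z [ 9.e-04  9.e-04 -1.e+00] F [-1.    6.93  0.58] M [1.661 0.175 0.136] q6 0.11 w 0.0255
avg F [-0.85  5.68  1.01] M [1.71  0.208 0.112] Mz [0.157 0.079 0.104 0.111 0.09  0.129]
```

Request:
jog_arm --deltas '[[[0,0.0002,-0.0002],[0,0,-0.03],1],[[0,0.0004,-0.0003],[0,0,-0.06],1]]'

```text
time: 12.85
ee_pos: [0.5032, -0.0392, 0.1281]
tcp_rot: [0.616, 3.08, 0.001]
wrist_force: [-1.9, 5.0, 5.9]
width: 0.0254
finger_force: 60.2
```

```bash
python3 -c "
from h import *
avg(8)"
```

```text
t 13.25 p [ 0.5032 -0.0392  0.1281] psi 67.43 z [ 1.1e-03  5.0e-04 -1.0e+00] F [-1.92  5.66  3.98] M [1.511 0.4   0.09 ] q6 0.17 w 0.0255
avg F [-1.32  5.15  4.41] M [1.511 0.397 0.095] Mz [0.107 0.087 0.08  0.109 0.119 0.121 0.079 0.06 ]
```

Request:
jog_arm --deltas '[[[0,0,0],[0,0,-0.03],1],[[0,0,0],[0,0,-0.06],1]]'

```text
time: 13.45
ee_pos: [0.5033, -0.0391, 0.1281]
tcp_rot: [0.708, 3.06, 0.002]
wrist_force: [-1.4, 5.9, 3.3]
width: 0.0249
finger_force: 60.1
```

```bash
python3 -c "
from h import *
avg(8)"
```

```text
t 13.85 p [ 0.5033 -0.0391  0.1281] psi 64.00 z [ 1.2e-03  7.0e-04 -1.0e+00] F [0.04 5.29 3.44] M [1.606 0.314 0.058] q6 0.23 w 0.0253
avg F [-1.22  5.72  3.95] M [1.616 0.305 0.112] Mz [0.131 0.104 0.11  0.121 0.1   0.112 0.11  0.105]
```

Request:
jog_arm --deltas '[[[0,0.0001,0],[0,0,-0.03],1],[[0,0.0003,0],[0,0,-0.06],1]]'

```text
time: 14.05
ee_pos: [0.5034, -0.0389, 0.1281]
tcp_rot: [0.8, 3.037, 0.001]
wrist_force: [-1.6, 4.6, 3.3]
width: 0.0255
finger_force: 60.0
```

```bash
python3 -c "
from h import *
avg(8)"
```

```text
t 14.45 p [ 0.5034 -0.0389  0.1281] psi 60.56 z [ 1.3e-03  4.0e-04 -1.0e+00] F [-1.18  5.09  3.42] M [1.504 0.248 0.175] q6 0.29 w 0.0253
avg F [-0.98  4.82  3.52] M [1.487 0.233 0.177] Mz [0.195 0.193 0.142 0.143 0.245 0.163 0.124 0.212]
```

Request:
jog_arm --deltas '[[[0,0,0],[0,0,-0.025],1],[[0,0,0],[0,0,-0.05],1]]'

```text
time: 14.65
ee_pos: [0.5034, -0.0388, 0.1281]
tcp_rot: [0.875, 3.016, 0.002]
wrist_force: [-0.6, 5.6, 3.7]
width: 0.0255
finger_force: 60.0
```

```bash
python3 -c "
from h import *
avg(8)
snap('top','t5.png')"
```

```text
t 15.05 p [ 0.5034 -0.0388  0.1281] psi 57.70 z [ 1.5e-03  7.0e-04 -1.0e+00] F [-1.5   5.13  3.92] M [1.584 0.186 0.183] q6 0.34 w 0.0251
avg F [-0.56  5.63  3.3 ] M [1.61  0.168 0.182] Mz [0.191 0.142 0.228 0.189 0.195 0.208 0.159 0.148]
```

Request:
jog_arm --deltas '[[[0,0,0],[0,0,0.04],1],[[0,0,0],[0,0,0.08],1],[[0,0,0],[0,0,0.12],1]]'

```text
time: 15.4
ee_pos: [0.5033, -0.0393, 0.1281]
tcp_rot: [0.689, 3.064, -0.0]
wrist_force: [-1.3, 1.8, 2.8]
width: 0.0255
finger_force: 60.0
```

```bash
python3 -c "
from h import *
avg(5)
a=cv2.cvtColor(cv2.imread('pics/raw_t0.png'),6).astype(float)
b=cv2.cvtColor(cv2.imread('pics/raw_t5.png'),6).astype(float)
u=np.array([.9577,-.2877]);n=np.array([.2877,.9577]);m=np.array([505,-40.7])
for s in (-90,-75,-60,60,75,90):
  L=[]
  for im in (a,b):
    q=np.array([w2pix('top',np.append((m+d*u+s*n)/1000,.03)) for d in np.arange(28,48,2)],np.float32)
    L.append(cv2.remap(im.astype(np.float32),q[None,:,0],q[None,:,1],cv2.INTER_LINEAR)[0].round().astype(int))
  print(s,*L)
"
```

```text
t 15.65 p [ 0.5032 -0.0393  0.1281] psi 64.41 z [ 1.e-03 -3.e-04 -1.e+00] F [-0.41  2.48  5.15] M [0.918 0.142 0.025] q6 0.22 w 0.0253
avg F [-0.65  3.    3.74] M [0.953 0.266 0.027] Mz [0.012 0.047 0.036 0.017 0.022]
-90 [111 109 106  92  70  75 100 113 111 112] [50 49 52 50 48 47 47 53 55 57]
-75 [110 109 107  94  80  83 112 113 111 112] [45 43 45 45 45 46 45 50 56 57]
-60 [109 110 108  97  82  77 107 112 111 111] [47 47 46 46 45 45 47 52 57 59]
60 [107 104 103 100  76  72  88 100  98  99] [27 25 23 25 27 29 28 27 27 25]
75 [105 104 104  96  65  64  85 103 104 106] [135 133 132 132 128 126 128 132 136 139]
90 [105 103 105  94  75  72  91  98 101 105] [132 131 132 131 127 124 126 130 133 137]
```

Request:
jog_arm --deltas '[[[0,0,0.004],[0,0,0],1],[[0,0,0.01],[0,0,0],1],[[0,0,0.025],[0,0,0],1],[[0,0,0.06],[0,0,0],1],[[0,0.02,0.1],[0,0,0.14],1],[[-0.005,0.05,0.12],[0,0,0.28],1],[[-0.01,0.08,0.12],[0,0,0.42],1],[[-0.015,0.11,0.12],[0,0,0.56],1],[[-0.02,0.14,0.12],[0,0,0.7],1],[[-0.025,0.17,0.12],[0,0,0.84],1]]'

```text
time: 16.65
ee_pos: [0.4775, 0.1317, 0.2482]
tcp_rot: [-0.623, 3.079, -0.001]
wrist_force: [0.8, 0.3, -0.8]
width: 0.0253
finger_force: 59.5
```

```bash
python3 - <<'E'
from h import *
st()
snap('top','t6.png',(210,160,335,300),4)
E
```

```text
t 16.65 p [0.4775 0.1317 0.2482] psi 112.87 z [ 6.e-04 -8.e-04 -1.e+00] F [ 0.78  0.27 -0.84] M [ 0.016 -0.001 -0.035] q6 -0.28 w 0.0253
```

View pics/t6.png

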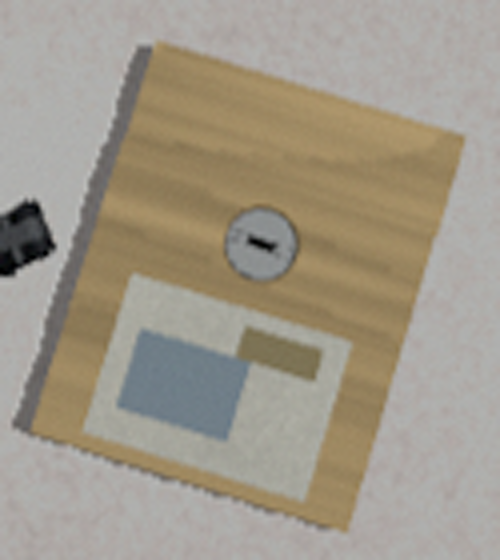

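Request:
jog_arm --deltas '[[[-0.004,0.03,0],[0,0,0.14],1],[[-0.008,0.06,0],[0,0,0.28],1],[[-0.012,0.09,0],[0,0,0.42],1],[[-0.016,0.115,0],[0,0,0.56],1],[[-0.0205,0.138,0],[0,0,0.7],1],[[-0.0205,0.1385,0],[0,0,0.84],1],[[-0.0205,0.1385,0],[0,0,0.98],1],[[-0.0205,0.1385,0],[0,0,1.1],1],[[-0.0205,0.1385,0],[0,0,1.2],1],[[-0.0205,0.1385,-0.03],[0,0,1.2],1]]'

```text
time: 17.7
ee_pos: [0.4597, 0.2701, 0.2208]
tcp_rot: [-2.246, 2.188, -0.005]
wrist_force: [1.6, 0.1, -1.6]
width: 0.0254
finger_force: 60.1
```

```bash
python3 - <<'E'
from h import *
st()
E
```

```text
t 17.70 p [0.4597 0.2701 0.2208] psi -178.51 z [ 0.0065  0.0019 -1.    ] F [ 1.64  0.09 -1.64] M [ 0.022 -0.067 -0.022] q6 -1.20 w 0.0254
```

Request:
jog_arm --deltas '[[[0,0,0],[0,0,0],1],[[0,0,0],[0,0,0],1],[[0,0,-0.02],[0,0,0],1]]'

```text
time: 18.0
ee_pos: [0.4593, 0.2701, 0.2008]
tcp_rot: [-2.243, 2.193, -0.004]
wrist_force: [-0.3, 0.5, -1.4]
width: 0.0254
finger_force: 59.9
```

```bash
python3 - <<'E'
from h import *
st()
E
```

```text
t 18.00 p [0.4593 0.2701 0.2008] psi -178.72 z [ 0.0051  0.0018 -1.    ] F [-0.29  0.49 -1.42] M [ 0.03  -0.036  0.009] q6 -1.20 w 0.0254
```

Request:
jog_arm --deltas '[[[-0.002,0,-0.01],[0,0,0],1],[[-0.002,0,-0.025],[0,0,0],1],[[-0.002,0,-0.045],[0,0,0],1],[[-0.002,0,-0.065],[0,0,0],1],[[-0.002,0,-0.08],[0,0,0],1],[[-0.002,0,-0.082],[0,0,0],1]]'

```text
time: 18.6
ee_pos: [0.4544, 0.269, 0.1149]
tcp_rot: [2.245, -2.194, -0.001]
wrist_force: [-0.2, 0.6, -1.0]
width: 0.0252
finger_force: 59.9
```

```bash
python3 - <<'E'
from h import *
st()
E
```

```text
t 18.60 p [0.4544 0.269  0.1149] psi -178.70 z [-0.0022 -0.0011 -1.    ] F [-0.21  0.56 -1.05] M [-0.016  0.041 -0.001] q6 -1.20 w 0.0252
```

Request:
jog_arm --deltas '[[[0.002,0.001,-0.001],[0,0,0],1],[[0.002,0.001,-0.002],[0,0,0],1],[[0.002,0.001,-0.003],[0,0,0],1],[[0.002,0.001,-0.003],[0,0,0],1]]'

```text
time: 19.0
ee_pos: [0.4575, 0.2705, 0.1133]
tcp_rot: [-2.246, 2.195, -0.0]
wrist_force: [-0.3, 0.1, -1.1]
width: 0.0252
finger_force: 59.9
```

```bash
python3 - <<'E'
from h import *
st()
E
```

```text
t 19.00 p [0.4575 0.2705 0.1133] psi -178.68 z [ 7.e-04  3.e-04 -1.e+00] F [-0.33  0.05 -1.08] M [-0.048 -0.033  0.03 ] q6 -1.20 w 0.0252
```

Request:
jog_arm --deltas '[[[0,0,-0.0007],[0,0,0],1],[[0,0,-0.0014],[0,0,0],1],[[0,0,-0.0014],[0,0,0],1]]'

```text
time: 19.3
ee_pos: [0.4574, 0.2705, 0.1122]
tcp_rot: [-2.246, 2.195, -0.001]
wrist_force: [-2.1, -0.7, 7.7]
width: 0.0257
finger_force: 61.1
```

```bash
python3 - <<'E'
from h import *
st()
E
```

```text
t 19.30 p [0.4574 0.2705 0.1122] psi -178.68 z [ 7.e-04  3.e-04 -1.e+00] F [-2.11 -0.69  7.7 ] M [-0.244  0.52  -0.023] q6 -1.20 w 0.0257
```

Request:
jog_arm --deltas '[[[0,0,0.0006],[0,0,0],1],[[0,0,0.0006],[0,0,0],0.7],[[0,0,0.0006],[0,0,0],0.3],[[0,0,0.0006],[0,0,0],0.3],[[0,0,0.0006],[0,0,0],0.3],[[0,0,0.02],[0,0,0],0.3],[[0,0,0.06],[0,0,0],0.3],[[0,0,0.1],[0,0,0],0.3],[[-0.05,-0.03,0.14],[0,0,0],0.3],[[-0.09,-0.05,0.17],[0,0,0],0.3]]'

```text
time: 20.3
ee_pos: [0.3849, 0.2295, 0.2687]
tcp_rot: [-2.246, 2.195, -0.001]
wrist_force: [-0.2, -0.2, 0.8]
width: 0.0594
finger_force: 0.0
```

Request:
jog_arm --deltas '[[[-0.03,-0.03,0.02],[0,0,0],0.3],[[-0.06,-0.06,0.02],[0,0,0],0.3],[[-0.06,-0.1,0.02],[0,0,0],0.3],[[-0.06,-0.14,0.02],[0,0,0],0.3],[[-0.06,-0.14,0.02],[0,0,0],0.3]]'

```text
time: 20.8
ee_pos: [0.3251, 0.0865, 0.288]
tcp_rot: [2.241, -2.202, 0.003]
wrist_force: [-0.5, 0.6, -0.4]
width: 0.0598
finger_force: 0.0
```

```bash
python3 - <<'E'
from h import *
st()
snap('side','s9.png',(170,60,400,380),1.8)
snap('top','t9.png',(85,130,320,300),1.8)
a=cv2.imread("pics/s9.png");b=cv2.imread("pics/t9.png")[:, :380]
b=np.clip(b*1.4,0,255);o=np.zeros((580,800,3),np.uint8);o[:a.shape[0],:a.shape[1]]=a[:580];o[:b.shape[0],420:420+b.shape[1]]=b;cv2.imwrite("pics/c9.png",o)
E
```

```text
t 20.80 p [0.3251 0.0865 0.288 ] psi -178.99 z [ 0.0011 -0.0012 -1.    ] F [-0.54  0.57 -0.43] M [ 0.015 -0.006  0.021] q6 -1.55 w 0.0598
```

View pics/c9.png

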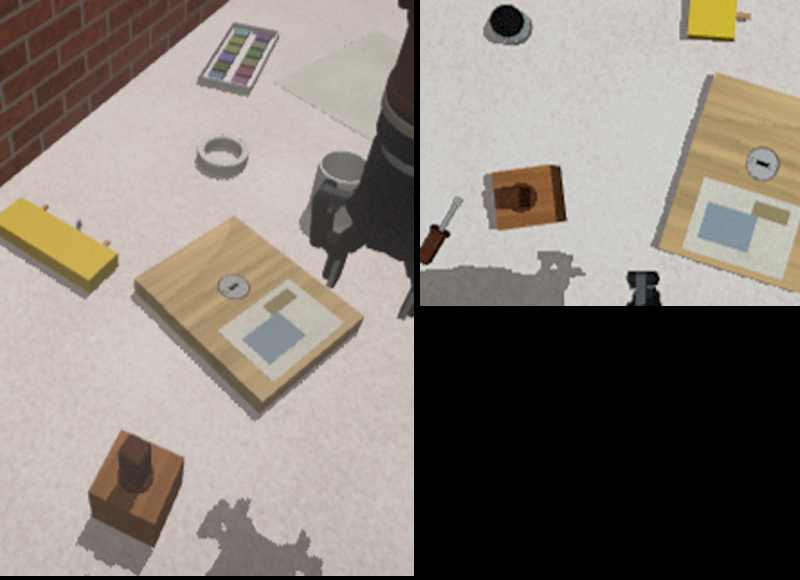

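```bash
python3 - <<'E'
from h import *
o=np.zeros((520,780,3),np.uint8)
for i,f in enumerate(["s0","s2","s3","s5","s9"]):
    im=cv2.imread(f"pics/raw_{f}.png")[300:384,150:280]
    r,c=divmod(i,3);o[r*260:r*260+168,c*260:c*260+260]=cv2.resize(im,(260,168),interpolation=cv2.INTER_CUBIC)
for i,f in enumerate(["t9"]):
    im=cv2.imread(f"pics/raw_{f}.png")[200:300,50:180]
    o[260:460,520:780]=cv2.resize(im,(260,200))
cv2.imwrite("pics/c10.png",o)
E
```

```text
(no output)
```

View pics/c10.png

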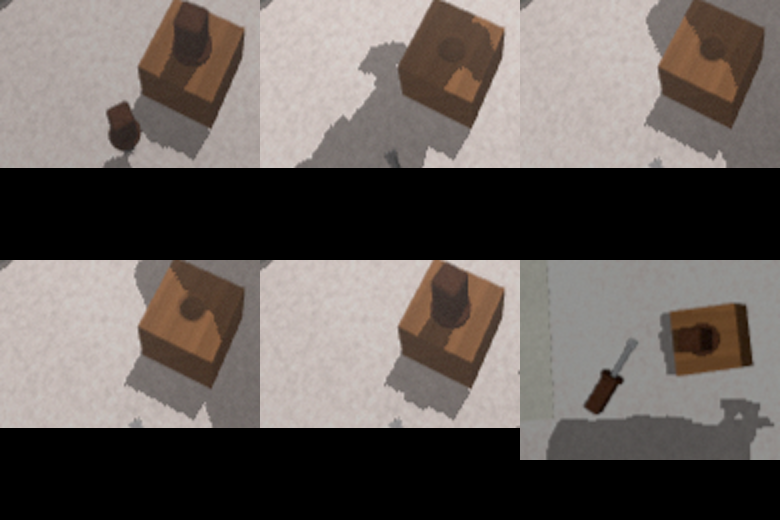

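```bash
python3 -c "
from station import robot
print(robot.finish_job())"
```

```text
the job is handed in; nothing more can be done
None
```

The job is handed in: the cam is tight at about 0.18 N m (right at the top of the 0.14–0.18 range), the seam is shut, and the screwdriver is back in its stand at the height it was gripped from, but the small look-alike screwdriver, upright at the start, was lying on the table by 3.5 s; I saw no sign the arm touched it, and I left it there.

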